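# Drop an eraser into the carousel pot and present it behind the price ticket

### The arm

A 6-joint arm with a two-finger parallel gripper is mounted at the origin on the work surface. World frame = base frame: x ahead of the robot, y to its left, z up, the work surface at z = 0. Lengths are in m, angles in degrees, forces in N, time in s.
With the tool pointing down it reaches from about 0.3 to 0.75 m from the base axis. Payload 8.5 kg.
Tool frame: the origin (TCP) lies at the very end of the fingers, on their centre line; the grasp point (between the pads) lies 19 mm behind it; z points along the fingers, y is the line along which they close (so a half turn about z gives the same grasp; the last joint's range is limited). The gripper opens to 85 mm and grips with 20 to 120 N. Pads are 22 mm wide; open, the fingers measure 114 mm over their backs; the gripper's body (76 mm by 85 mm) begins 54 mm behind the grasp point. The pads swing forward as they close: fully open they stand 13 mm farther back than shut.
Start: joints at [55.159, 21.807, 74.336, -0, 83.858, -12.336], TCP at [0.211, 0.508, 0.231] pointing down, gripper open.
Joint ranges: [-178.18, 178.18], [-50.72, 133.34], [12.68, 142.11], [-81.47, 261.47], [9.98, 163.14], [-165.26, 165.26]. Speed limits (degrees/s): [136.94, 136.94, 180, 180, 180, 180].

### API

Orientations are given as a 3x3 rotation matrix whose columns are the frame's x, y, z axes.
In Python, from rig import * gives the robot as it stands. The module is installed in compiled form; this text tells all that it offers.
- The arm moves only by the shell command python3 -m pendant 'ROWS' [OPENING] [FORCE]. ROWS is JSON, a list of rows, each a list of 2 entries, a list of its own where there are three numbers: the shift along the tool's x, y, z as a fraction of full scale, then the turn, a rotation vector about the tool's x, y, z as a fraction of full scale. A call has 1 to 8 rows; each row shifts and turns the commanded pose from where the row before left it, along the tool's axes as they then stand; what a row does not reach is not made up. Full scale, the value 1, is 40 mm for a shift and 5 degrees for a turn. A row lasts 1/8 s, in which the tool goes at most 62.5 mm and 10.7 degrees, less where a joint would pass 70% of its speed; a pose out of reach is approached as far as the arm can. A call with a number of a shift or a turn outside -1 to 1 is refused whole. A call with a gripper value outside its range is refused whole. OPENING is the opening, from 0 (shut) to 1 (fully open), set as the call begins (- or left out, the last holds). The fingers move at their own pace and stop on an object; FORCE is the grip in N (left out, the last holds). Time passes only in rows, so rows that do not move let the fingers close. It gives the time, the measured TCP pose, the force, the opening and the grip force at its end, in the units of the state.
- observe(): the state, without advancing time (a new reading comes with each control period).
- get_image(name): name is "scene" or "top" or "wrist"; returns a dict with "img" (400x640x3 uint8, blue, green, red), "range_z" (400x640 float32, m along the optical axis (not along the pixel's ray), 0 where there is no reading), "camera_matrix" (3x3 intrinsics, pixels), "dist_coeffs" ([k1, k2, p1, p2, k3] as OpenCV has them; the pictures are not rectified), "eye" and "rotation" of the camera in the world. Camera axes: x right, y down, z forward; pixel columns grow to the right and rows downward; lengths in m; the calibration is good to about 2 mm. A picture is of the moment at which its call begins.
- close_job(): hands the job in; it is judged then, once.
Trained networks look in the newest picture that a camera, given by its name, has taken for a name from the list of things; names that differ only in an ending like _2 or _b are one class to them, and where a whole thing is asked for, a point or a joint stands for the part that bears it (a point fixed in the world has none). Each returns a list of dicts, best first, with "conf" (0 to 1); they miss things now and then, are a little off and sometimes report something else, mostly with a low value. They report only what shows in the picture. A call takes as long as a camera call. They do not tell look-alikes from the thing itself.
- regions_of(camera, query): "mask" (400x640 bool, what is visible of it).
- landmark_of(camera, query): "point" ([x, y, z] in m, in world coordinates, good to about 4 mm: a listed point, or the origin of a listed thing).
The state is a dict: "time_s": time; "q": joint angles; "qvel": joint speeds; "joint_efforts": joint torques, N m; "position": TCP position; "tool_rot": TCP orientation; "ft_force": force on the tool from outside, world axes, zero at the start; "wrist_torque": the same for the moment, N m; "grip_width": finger opening in m; "gripper_force": force on a finger pad.
Only numpy, scipy, OpenCV 4.12 (cv2) and the standard library are available. Lean on these libraries where they do the work, as an engineer would, in place of code of your own. Each camera call takes 0.05 s, during which the arm holds its last target. There are 200 camera calls.

### The job

On the shop counter, push the ejector slide of the eraser dispenser in until the eraser drops into the empty square pot beneath it. Then turn the carousel until the square pot with the eraser faces the front, centred behind the price ticket, and finish while still gripping the carousel with the fingers, holding it still there (do not let go). Leave the tape roll, the glue bottle and the notepads where they are.

Things in the scene. Friction and masses are not known exactly. Their poses are not given: they have to be found in the camera images.
- stand: Fixed grey stand of the carousel; origin on the counter on the carousel's vertical axis, z up. Round foot, radius 100 mm. Along its +y stands the dispenser: a 34 mm wide column and channel, 105 to 215 mm from the axis; heights above the counter: channel floor 90, wall tops 108, clear strip on top 111 mm. The channel's open end (towards the axis) is over the square pot at the start.
- slide (a joint): Steel ejector slide of the dispenser: 0 = out (rest), grows to 0.050 m as it is pushed level towards the carousel's axis (along the stand's -y). A spring resists, 2 N at the start to 5 N fully in, and returns it when released. The eraser falls off the channel's end when the slide is nearly fully in.
- tab (a point): Centre of the outer face (away from the axis) of the slide's upright thumb tab, a steel plate 28 mm wide, 6 mm thick, 112 to 150 mm above the counter. This point is 132 mm above the counter and, slide out, 211 mm from the axis along the stand's +y; it moves with the slide. Axes as the stand. Push here towards the axis; there is free air outside the tab.
- eraser: White plastic eraser, 20 x 40 x 13 mm, 14 to 28 g, origin at the centre of its underside, long side along its own y. Starts lying in the dispenser's channel on the floor 90 mm above the counter, its centre 126 mm from the axis, in front of the slide.
- turntable: Wooden disc (radius 118 mm, top 22 mm above the counter) with its pots and grip, 0.7 to 1.2 kg; turns either way about the axis, stays where left (friction 0.05 N m). Origin on the axis at the counter, z up. Four grey pots 80 mm from the axis, tops at 65 mm: one square, on its own +y; three round (58 mm across), filled up to 77 mm above the counter, on its +x, -y and -x.
- grip (a point): Centre of the grip bar on the carousel's axis, 168 mm above the counter: an upright wooden bar 46 mm long along the turntable's x, 14 mm thick along the turntable's y, 36 mm tall (150 to 186 mm above the counter), on a steel stem of radius 11 mm. Axes as the turntable. It can be gripped from above across its thickness and turned.
- pot (a point): Centre of the inner floor of the square pot (60 x 60 mm outside, walls 3 mm, 22 mm to 65 mm above the counter), 80 mm from the axis along the turntable's +y; turns with the turntable. Empty at the start and under the dispenser.
- ticket: Fixed price ticket holder at the front (the side away from the robot): an upright paper card 56 mm wide, 3 mm thick, up to 64 mm high, on a small black foot standing on the counter 150 mm from the carousel's axis. This frame's origin is on the carousel's axis at the counter; its +x points from the axis to the middle of the card.
- front (a point): The point, on the line from the axis to the ticket, 80 mm from the axis and 22 mm above the counter, where the square pot's centre (point pot) belongs at the end. Fixed. Seen from above, the pot is then clockwise from the dispenser by 43 to 83 degrees.
- tape_roll: Bystander: roll of tape lying flat, 90 mm across, 24 mm high, origin under its centre.
- glue_bottle: Bystander: upright white glue bottle, 44 mm across, 100 mm high, origin under its centre.
- notepads: Bystander: two stacked notepads, 100 x 75 x 39 mm, origin under the centre.
There are look-alikes about, which are no part of the job. Leave any green or pink look-alike of the ticket alone.

How it is judged:
By the outcome, as a careful person would: the job done as asked, in the order asked, and still so for the second after the job is handed in, while the arm keeps its last pose, push and grip.
It also fails if it takes over 45 s, if anything falls off the work surface, if the arm or the gripper's body presses on something with over 40 N, if the wrist force passes 120 N, or if a joint passes its speed limit or range.

## Working session

There is one attempt and no reset: what is moved stays moved. The work goes in short steps, Python scripts to look and compute and a shell command to move; the robot and the scene stay as the last step left them, time stands still between calls to the robot, and variables do not carry over. Pictures are saved under pics/ and viewed, at most 10 in all, crops included, and the job is handed in when it is done.

```bash
mkdir -p pics; python3 - <<'E'
from rig import *
import cv2,numpy as np
ims=[]
for c in ["scene","top"]:
    g=get_image(c); cv2.imwrite(f"pics/{c}0.png",g["img"]); print(c,g["eye"])
    for n in ["stand","tab","eraser","turntable","grip","pot","ticket","front","tape_roll","glue_bottle","notepads"]:
        try:
            for d in landmark_of(c,n)[:4]: print(n,round(d["conf"],2),np.round(d["point"],3))
        except Exception as e: print(n,e)
s=observe();print(s["time_s"],s["position"],s["tool_rot"],s["ft_force"])
E
```

```text
scene [1.11438023 0.26244483 0.89484871]
stand 0.76 [ 0.569 -0.002  0.006]
tab 0.44 [0.534 0.207 0.132]
eraser 0.48 [0.55  0.124 0.09 ]
turntable 0.68 [ 0.565 -0.004 -0.001]
grip 0.67 [ 0.565 -0.003  0.168]
pot 0.59 [0.551 0.074 0.021]
pot 0.44 [ 0.564 -0.002  0.168]
tape_roll 0.6 [ 0.754 -0.076  0.001]
glue_bottle 0.59 [ 0.658 -0.195 -0.002]
notepads 0.67 [ 0.447 -0.233  0.   ]
top [ 0.41207853 -0.0277941   0.9577426 ]
stand 0.9 [ 0.569 -0.003 -0.   ]
tab 0.58 [0.541 0.206 0.13 ]
eraser 0.53 [0.547 0.124 0.091]
grip 0.55 [ 0.568 -0.005  0.165]
pot 0.83 [0.546 0.071 0.017]
glue_bottle 0.81 [ 0.657 -0.198  0.003]
notepads 0.82 [ 0.442 -0.234 -0.   ]
1.2 [0.21051475 0.50810531 0.23131219] [[-9.23838409e-01  3.82782697e-01 -2.13062338e-05]
 [ 3.82782697e-01  9.23838409e-01 -1.98558812e-05]
 [ 1.20830294e-05 -2.64992834e-05 -1.00000000e+00]] [-0.21924263  0.92483572  0.69330389]
```

View pics/scene0.png

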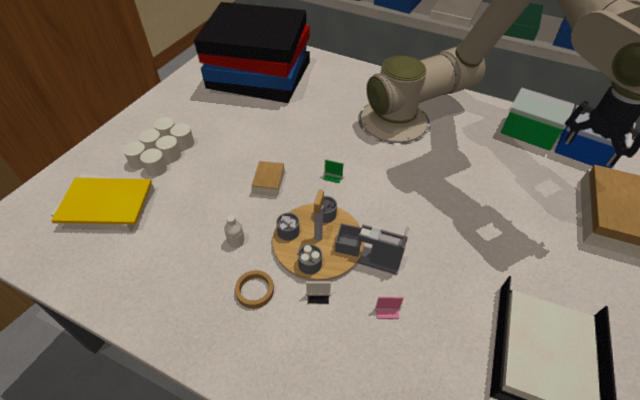

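View pics/top0.png

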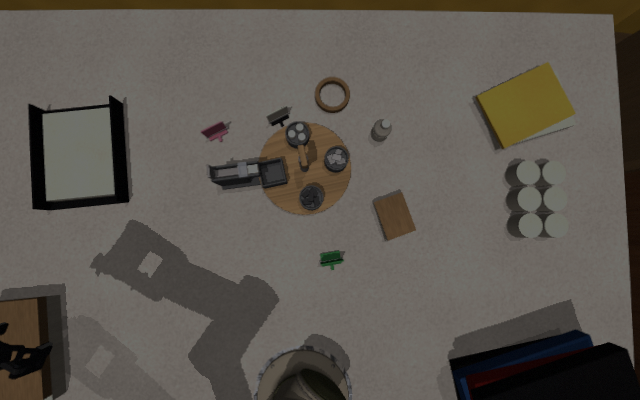

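```bash
cat > h.py <<'E'
from rig import *
import cv2,numpy as np
def cloud(g):
    v,u=np.mgrid[0:400,0:640]
    n=cv2.undistortPoints(np.stack([u,v],-1).reshape(-1,1,2).astype(np.float64),g["camera_matrix"],np.array(g["dist_coeffs"])).reshape(400,640,2)
    z=g["range_z"].astype(float)
    return np.concatenate([n*z[...,None],z[...,None]],-1)@np.array(g["rotation"]).T+g["eye"]
def proj(g,p):
    R=np.array(g["rotation"]);c=(np.atleast_2d(p)-g["eye"])@R
    return cv2.projectPoints(c,np.zeros(3),np.zeros(3),g["camera_matrix"],np.array(g["dist_coeffs"]))[0].reshape(-1,2)
E
python3 - <<'E'
from h import *
tiles=[]
for c in ["scene","top"]:
    g=get_image(c);P=cloud(g);ok=g["range_z"]>0
    for n in ["ticket","tab","grip","turntable"]:
        for d in regions_of(c,n)[:4]:
            m=d["mask"]&ok; q=P[m]; v,u=np.nonzero(d["mask"])
            print(c,n,round(d["conf"],2),m.sum(),"px",u.mean().round(),v.mean().round(),np.median(q,0).round(3),np.percentile(q,5,0).round(3),np.percentile(q,95,0).round(3))
    A=np.array([.567,-.003])
    # band on card top
    r=np.hypot(*(P[...,:2]-A).transpose(2,0,1))
    m=ok&(r>.14)&(r<.165)&(P[...,2]>.03)&(P[...,2]<.075)
    th=np.degrees(np.arctan2(P[...,1]-A[1],P[...,0]-A[0])); h=np.histogram(th[m],np.arange(-180,181,5))
    print([(int(b),int(a)) for a,b in zip(*h) if a>2])
    # grip top
    m=ok&(r<.035)&(P[...,2]>.178)&(P[...,2]<.195); q=P[m][:,:2]
    rc=cv2.minAreaRect((q*1000).astype(np.float32)); print("grip",rc,q.mean(0).round(4))
    # dispenser top points
    m=ok&(r>.1)&(r<.225)&(P[...,2]>.1)&(P[...,2]<.118)&(P[...,1]>.05);q=P[m][:,:2]
    print("disp",cv2.minAreaRect((q*1000).astype(np.float32)),len(q))
    m=ok&(r>.18)&(r<.225)&(P[...,2]>.138)&(P[...,2]<.156);q=P[m][:,:2]
    print("tabtop",cv2.minAreaRect((q*1000).astype(np.float32)),len(q),q.mean(0))
    x,y=(200,70) if c=="top" else (230,150)
    tiles.append(cv2.resize(g["img"][y:y+150,x:x+200],None,fx=3.9,fy=3.9,interpolation=2)) if c=="top" else cv2.imwrite("pics/s1.png",cv2.resize(g["img"][150:330,220:440],None,fx=3.3,fy=3.3,interpolation=2))
cv2.imwrite("pics/t1.png",tiles[0])
E
```

```text
scene ticket 0.97 546 px 388.0 307.0 [0.664 0.225 0.016] [0.649 0.2   0.002] [0.68  0.247 0.062]
scene ticket 0.9 349 px 332.0 170.0 [ 0.334 -0.071  0.026] [ 0.328 -0.096  0.004] [ 0.349 -0.047  0.06 ]
scene ticket 0.65 537 px 317.0 291.0 [0.704 0.065 0.021] [0.689 0.041 0.002] [0.721 0.087 0.063]
scene tab 0.48 217 px 394.0 238.0 [0.541 0.183 0.104] [0.525 0.148 0.098] [0.551 0.205 0.15 ]
scene grip 0.7 5659 px 317.0 239.0 [0.581 0.005 0.024] [ 0.48  -0.089  0.02 ] [0.668 0.092 0.094]
scene turntable 0.88 5611 px 317.0 239.0 [0.581 0.005 0.024] [ 0.48  -0.089  0.02 ] [0.668 0.091 0.098]
[(15, 36), (20, 58), (25, 56), (30, 49), (35, 32), (90, 111)]
grip ((565.9088745117188, -2.8421096801757812), (48.206077575683594, 12.949895858764648), 12.864006996154785) [ 0.568  -0.0021]
disp ((543.9122314453125, 154.6620635986328), (38.69072341918945, 109.91255950927734), 8.183477401733398) 593
tabtop ((538.2437133789062, 201.94161987304688), (27.832937240600586, 5.545962810516357), 7.6135149002075195) 36 [0.54090687 0.20244978]
top ticket 0.75 277 px 330.0 258.0 [ 0.337 -0.07   0.007] [ 0.32  -0
[... 475 characters left out ...]
023] [ 0.469 -0.097  0.02 ] [0.656 0.089 0.07 ]
top turntable 0.86 6617 px 304.0 168.0 [ 0.561 -0.005  0.024] [ 0.47  -0.097  0.02 ] [0.655 0.088 0.07 ]
top turntable 0.55 363 px 380.0 130.0 [ 0.649 -0.191  0.067] [ 0.637 -0.209  0.008] [ 0.672 -0.176  0.101]
[(15, 24), (20, 32), (25, 27), (30, 29), (35, 15), (100, 25), (105, 7)]
grip ((565.3621215820312, -4.237001419067383), (46.01228332519531, 13.854142189025879), 12.62182903289795) [ 0.5643 -0.0045]
disp ((544.0191040039062, 154.47238159179688), (34.68574905395508, 110.08565521240234), 7.52232551574707) 624
tabtop ((537.758056640625, 202.07809448242188), (27.785037994384766, 6.252831935882568), 7.30918025970459) 49 [0.5363626  0.20093948]
```

View pics/s1.png

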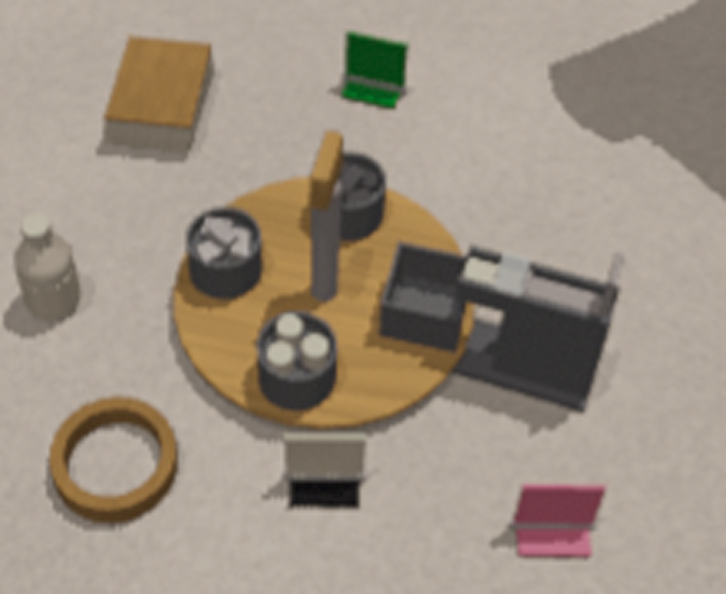

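In the scene picture the ticket candidates are green (332,170), pink (388,307) and cream paper on a black foot (317,291). The last is the ticket: right colour, about 150 mm from the axis on the far side, and 71° clockwise from the dispenser. The crop confirms this, and it shows the square pot empty under the channel with the tab at the channel's outer end.

Axis ≈ (0.5657, -0.004), dispenser direction ≈ 97.75°.

```bash
python3 -m pendant '[[[0,0,0],[0,0,-1]],[[0,0,0],[0,0,-1]],[[0,0,0],[0,0,-1]],[[0,0,0],[0,0,-1]],[[0,0,0],[0,0,-1]],[[0,0,0],[0,0,-1]],[[0,0,0],[0,0,-0.05]]]' 0 40; python3 -m pendant '[[[-0.88,-0.94,0],[0,0,0]],[[-0.88,-0.94,0],[0,0,0]],[[-0.88,-0.94,0],[0,0,0]],[[-0.88,-0.94,0],[0,0,0]],[[-0.88,-0.94,0],[0,0,0]],[[-0.88,-0.94,0],[0,0,0]],[[-0.88,-0.94,0],[0,0,0]],[[-0.88,-0.94,0],[0,0,0]]]'
cat >> h.py <<'E'
def to(p,yaw):
    "shift (units of 40mm) in the present tool axes and turn about tool z (units of 5 deg) to reach p, tool-y heading yaw"
    s=observe();R=np.array(s["tool_rot"]);y=np.degrees(np.arctan2(R[1,1],R[0,1]))
    print("t",s["time_s"],"pos",np.round(s["position"],4),"yaw",y.round(2),"q",np.round(s["q"],1),"F",np.round(s["ft_force"],1),"w",round(s["grip_width"],4))
    print("shift",(R.T@(np.array(p)-s["position"])/.04).round(3),"turn z",-(yaw-y)/5)
E
python3 - <<'E'
from h import *
to([.5313,.2487,.122],97.75)
E
```

```text
time_s: 2.58
position: [0.2105, 0.5081, 0.2313]
tool_rot: [[-0.991, -0.134, -0.0], [-0.134, 0.991, 0.0], [0.0, 0.0, -1.0]]
ft_force: [0.5, 0.5, -0.3]
grip_width: 0.0003
gripper_force: 0.0
time_s: 3.58
position: [0.5313, 0.2468, 0.2314]
tool_rot: [[-0.991, -0.133, 0.0], [-0.133, 0.991, 0.0], [-0.0, 0.0, -1.0]]
ft_force: [-0.1, 0.7, 0.3]
grip_width: -0.0
gripper_force: 0.0
t 3.575 pos [0.5313 0.2468 0.2314] yaw 97.63 q [ 13.3  25.4  68.4   0.   86.2 -84.3] F [-0.1  0.7  0.3] w -0.0
shift [-0.006  0.048  2.735] turn z -0.02487528819143847
```

```bash
python3 -m pendant '[[[0,0,0.7],[0,0,0]],[[0,0,0.7],[0,0,0]],[[0,0,0.7],[0,0,0]],[[0,0,0.62],[0,0,0]],[[0,0,0],[0,0,0]]]'; python3 -m pendant '[[[0,-0.3,0],[0,0,0]],[[0,-0.2,0],[0,0,0]],[[0,-0.1,0],[0,0,0]],[[0,-0.1,0],[0,0,0]],[[0,0,0],[0,0,0]]]'
python3 - <<'E'
from h import *
g=get_image("scene"); cv2.imwrite("pics/s2.png",cv2.resize(g["img"][150:330,260:480],None,fx=3.3,fy=3.3,interpolation=2))
u=np.array([-.1349,.9909]);s=observe();print("dist",(np.array(s["position"])[:2]-[.5657,-.004])@u,s["ft_force"])
E
```

```text
time_s: 4.2
position: [0.5293, 0.2478, 0.1211]
tool_rot: [[-0.991, -0.133, -0.004], [-0.133, 0.991, -0.001], [0.004, -0.0, -1.0]]
ft_force: [-0.2, -0.2, 0.0]
grip_width: -0.0001
gripper_force: 0.0
time_s: 4.82
position: [0.5339, 0.22, 0.1227]
tool_rot: [[-0.991, -0.134, 0.0], [-0.134, 0.991, 0.0], [-0.0, 0.0, -1.0]]
ft_force: [-0.8, 1.0, -0.9]
grip_width: -0.0001
gripper_force: 0.0
dist 0.22650449299805847 [-0.10475307 -0.0720299  -0.10295502]
```

View pics/s2.png

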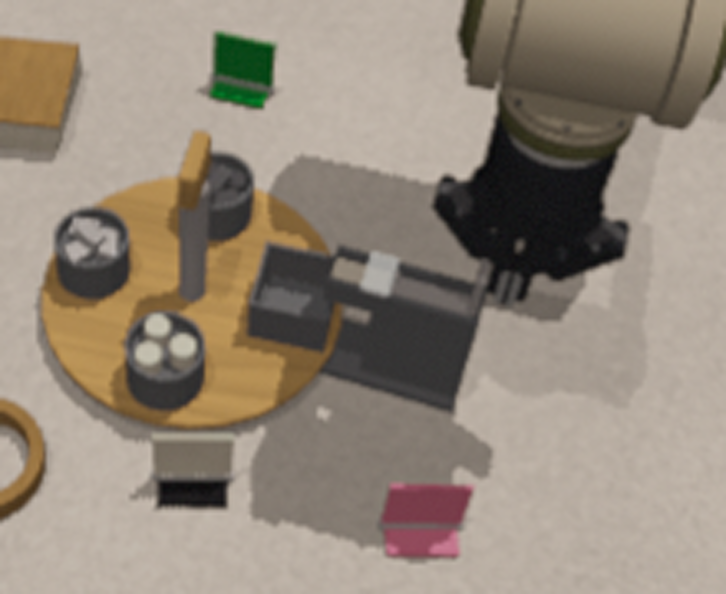

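The closed fingers stand just outside the tab (at about 490,285 in the crop), in line with the slide. Now I push.

```bash
python3 -m pendant '[[[0,-0.15,0],[0,0,0]],[[0,-0.2,0],[0,0,0]],[[0,-0.2,0],[0,0,0]],[[0,-0.2,0],[0,0,0]],[[0,-0.2,0],[0,0,0]],[[0,0,0],[0,0,0]]]';  python3 -m pendant '[[[0,-0.15,0],[0,0,0]],[[0,-0.1,0],[0,0,0]],[[0,0,0],[0,0,0]]]'
python3 - <<'E'
from h import *
g=get_image("scene"); cv2.imwrite("pics/s3.png",cv2.resize(g["img"][150:330,260:480],None,fx=3.3,fy=3.3,interpolation=2))
u=np.array([-.1349,.9909]);s=observe();print("dist",(np.array(s["position"])[:2]-[.5657,-.004])@u,s["ft_force"])
for n in("tab","eraser"):
    for d in landmark_of("scene",n)[:2]: print(n,d["conf"],d["point"],(np.array(d["point"])[:2]-[.5657,-.004])@u)
E
```

```text
time_s: 5.62
position: [0.539, 0.182, 0.1225]
tool_rot: [[-0.991, -0.134, -0.0], [-0.134, 0.991, -0.0], [0.0, -0.0, -1.0]]
ft_force: [-1.3, 2.8, 0.5]
grip_width: -0.0001
gripper_force: 1.9
time_s: 6.0
position: [0.5402, 0.1726, 0.1225]
tool_rot: [[-0.991, -0.135, -0.0], [-0.135, 0.991, 0.0], [0.0, 0.0, -1.0]]
ft_force: [-2.7, 3.8, 1.5]
grip_width: 0.0001
gripper_force: 2.2
dist 0.17861353454117004 [-2.18282989  3.31631414  2.4779675 ]
tab 0.55 [0.5411, 0.1612, 0.1309] 0.16701522
eraser 0.62 [0.5545, 0.069, 0.0392] 0.07384658
```

View pics/s3.png

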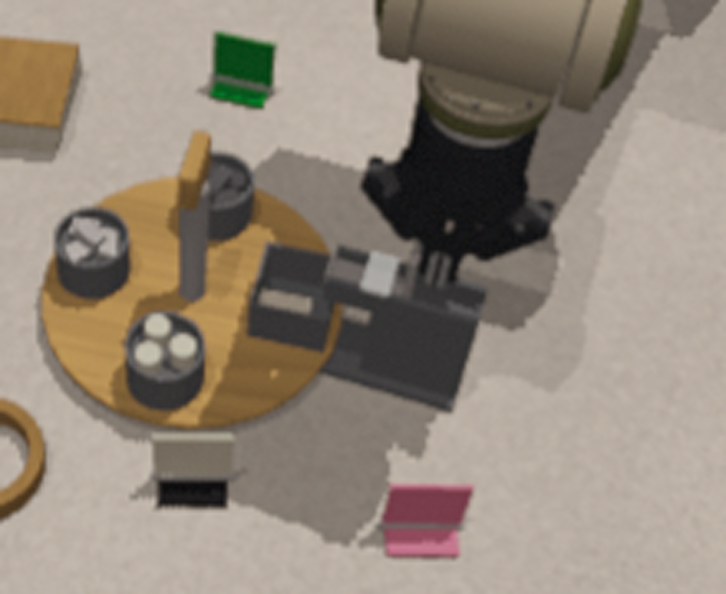

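The eraser lies in the square pot (285,300 in the crop). I back off, rise and re-check.

```bash
python3 -m pendant '[[[0,0.2,0],[0,0,0]],[[0,0.25,0],[0,0,0]],[[0,0.3,0],[0,0,0]],[[0,0.3,0],[0,0,0]],[[0,0.4,0],[0,0,0]],[[0,0.4,0],[0,0,0]]]';  python3 -m pendant '[[[0,0,-0.8],[0,0,-0.5]],[[0,0,-0.8],[0,0,-0.5]],[[0,0,-0.8],[0,0,0]],[[0,0,-0.7],[0,0,0]],[[0,0,0],[0,0,0]]]' 0.5 60
python3 - <<'E'
from h import *
for c in("scene","top"):
    g=get_image(c);P=cloud(g);ok=g["range_z"]>0
    A=np.array([.5657,-.004]);r=np.hypot(*(P[...,:2]-A).transpose(2,0,1))
    for n in("tab","eraser","pot"):
        for d in landmark_of(c,n)[:1]: print(c,n,round(d["conf"],2),np.round(d["point"],3))
    for d in regions_of(c,"eraser")[:1]:
        q=P[d["mask"]&ok];print("eraser z",np.percentile(q[:,2],[5,50,95]).round(4))
    m=ok&(r<.03)&(P[...,2]>.178)&(P[...,2]<.195); q=P[m][:,:2]
    print("grip",cv2.minAreaRect((q*1000).astype(np.float32)))
    for d in regions_of(c,"ticket"):
        q=P[d["mask"]&ok]; q=q[q[:,2]>.03]
        if len(q)>20 and abs(np.median(q[:,0])-.70)<.02 and np.median(q[:,1])<.12:
            rc=cv2.minAreaRect((q[:,:2]*1000).astype(np.float32)); print("card",rc,np.degrees(np.arctan2(rc[0][1]/1000-A[1],rc[0][0]/1000-A[0])))
to([.5657,-.004,.242],102.7)
E
```

```text
time_s: 6.9
position: [0.5304, 0.247, 0.1225]
tool_rot: [[-0.991, -0.135, 0.0], [-0.135, 0.991, -0.0], [-0.0, -0.0, -1.0]]
ft_force: [0.2, -1.1, 0.3]
grip_width: -0.0002
gripper_force: 0.0
time_s: 7.52
position: [0.531, 0.2467, 0.2484]
tool_rot: [[-0.975, -0.221, 0.004], [-0.221, 0.975, 0.001], [-0.004, -0.0, -1.0]]
ft_force: [-0.9, 0.2, 0.1]
grip_width: 0.0426
gripper_force: 0.0
scene tab 0.74 [0.538 0.206 0.132]
scene eraser 0.52 [0.556 0.071 0.039]
scene pot 0.6 [0.549 0.076 0.023]
grip ((564.6477661132812, -3.1356582641601562), (48.2345085144043, 13.416971206665039), 11.171980857849121)
card ((698.2979125976562, 65.76820373535156), (7.544857501983643, 52.46529006958008), 25.747766494750977) 27.751714799102253
top tab 0.6 [0.541 0.208 0.129]
top eraser 0.47 [0.551 0.071 0.04 ]
top pot 0.69 [0.546 0.075 0.019]
eraser z [0.0199 0.0234 0.0695]
grip ((565.247802734375, -4.2543792724609375), (45.90648651123047, 13.82504940032959), 12.541092872619629)
card ((698.1434936523438, 63.55552673339844), (2.7791593074798584, 55.38447570800781), 26.423376083374023) 27.024789725431184
t 8.125 pos [0.5304 0.246  0.2464] yaw 102.74 q [ 13.3  24.8  67.   -0.   88.2 -89.5] F [-0.1 -0.2 -0.5] w 0.0425
shift [ 0.516 -6.29   0.11 ] turn z 0.007830391883737775
```

```bash
python3 -m pendant '[[[0.06,-0.79,0],[0,0,0]],[[0.06,-0.79,0],[0,0,0]],[[0.06,-0.79,0],[0,0,0]],[[0.06,-0.79,0],[0,0,0]],[[0.06,-0.79,0],[0,0,0]],[[0.06,-0.79,0],[0,0,0]],[[0.06,-0.79,0],[0,0,0]],[[0.06,-0.76,0],[0,0,0]]]'; python3 -m pendant '[[[0,0,0],[0,0,0]]]'
python3 - <<'E'
from h import *
g=get_image("wrist");P=cloud(g);ok=g["range_z"]>0
m=ok&(P[...,2]>.17)&(P[...,2]<.196)&(np.hypot(P[...,0]-.5657,P[...,1]+.004)<.035);q=P[m][:,:2]
if len(q):print("grip",cv2.minAreaRect((q*1000).astype(np.float32)),len(q))
cv2.imwrite("pics/w1.png",g["img"])
to([.5657,-.004,.156],102.6)
E
```

```text
time_s: 9.12
position: [0.5672, -0.0047, 0.2466]
tool_rot: [[-0.975, -0.22, 0.0], [-0.22, 0.975, -0.0], [-0.0, -0.0, -1.0]]
ft_force: [0.5, 0.1, -0.3]
grip_width: 0.0424
gripper_force: 0.0
time_s: 9.25
position: [0.5673, -0.0053, 0.2463]
tool_rot: [[-0.976, -0.218, -0.0], [-0.218, 0.976, -0.0], [0.0, -0.0, -1.0]]
ft_force: [0.5, 0.9, 0.5]
grip_width: 0.0432
gripper_force: 0.0
grip ((564.5958862304688, -3.997286796569824), (45.1368408203125, 13.731369972229004), 12.62021541595459) 1086
t 9.3 pos [ 0.5671 -0.0041  0.2464] yaw 102.66 q [ -12.4   23.    69.9    0.    87.1 -115. ] F [ 0.4  0.9 -0.2] w 0.0426
shift [0.034 0.009 2.26 ] turn z 0.011831248836429609
```

View pics/w1.png

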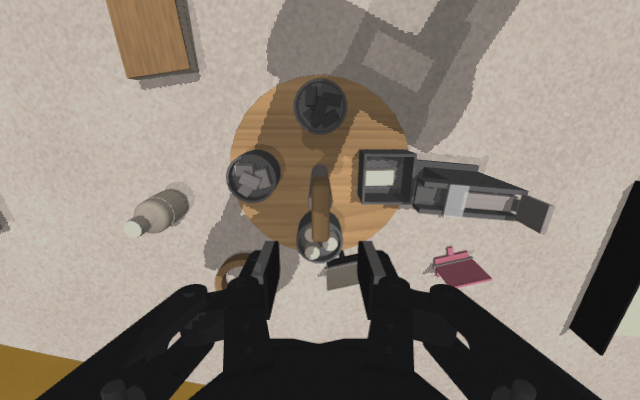

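The eraser lies flat in the pot (380,178), and the bar is centred between the fingers. I descend and grip.

```bash
python3 -m pendant '[[[0.02,0,0.6],[0,0,0]],[[0.02,0,0.6],[0,0,0]],[[0,0,0.6],[0,0,0]],[[0,0,0.45],[0,0,0]],[[0,0,0],[0,0,0]]]';  python3 -m pendant '[[[0,0,0],[0,0,0]],[[0,0,0],[0,0,0]],[[0,0,0],[0,0,0]],[[0,0,0],[0,0,0]]]' 0 60
python3 - <<'E'
from h import *
to([.5657,-.004,.156],26.8)
E
```

```text
time_s: 9.93
position: [0.5649, -0.0029, 0.1557]
tool_rot: [[-0.975, -0.222, -0.002], [-0.222, 0.975, 0.001], [0.002, 0.001, -1.0]]
ft_force: [-0.8, 0.3, 1.2]
grip_width: 0.0429
gripper_force: 0.0
time_s: 10.42
position: [0.566, -0.004, 0.1577]
tool_rot: [[-0.975, -0.221, 0.002], [-0.221, 0.975, -0.0], [-0.002, -0.001, -1.0]]
ft_force: [0.2, 1.2, 6.0]
grip_width: 0.0128
gripper_force: 60.3
t 10.425 pos [ 0.566  -0.004   0.1577] yaw 102.75 q [ -12.4   26.9   78.7    0.    74.2 -115.1] F [0.2 1.2 6. ] w 0.0128
shift [0.008 0.001 0.042] turn z 15.189626396015814
```

```bash
python3 -m pendant '[[[0,0,0],[0,0,0.3]],[[0,0,0],[0,0,0.6]],[[0,0,0],[0,0,0.9]],[[0,0,0],[0,0,0.9]],[[0,0,0],[0,0,0.9]],[[0,0,0],[0,0,0.9]],[[0,0,0],[0,0,0.9]],[[0,0,0],[0,0,0.9]]]'; python3 - <<'E'
from h import *
to([.5657,-.004,.157],26.8)
E
```

```text
time_s: 11.42
position: [0.566, -0.0039, 0.1577]
tool_rot: [[-0.946, 0.324, 0.002], [0.324, 0.946, -0.0], [-0.002, 0.001, -1.0]]
ft_force: [-0.1, 0.4, 5.7]
grip_width: 0.0132
gripper_force: 60.3
t 11.425 pos [ 0.566  -0.0039  0.1577] yaw 71.1 q [-12.4  26.9  78.7   0.   74.2 -83.5] F [-0.1  0.4  5.7] w 0.0132
shift [ 0.007 -0.005  0.017] turn z 8.860686260610894
```

```bash
python3 -m pendant '[[[0,0,0],[0,0,0.9]],[[0,0,0],[0,0,0.9]],[[0,0,0],[0,0,0.9]],[[0,0,0],[0,0,0.9]],[[0,0,0],[0,0,0.9]],[[0,0,0],[0,0,0.9]],[[0,0,0],[0,0,0.9]],[[0,0,0],[0,0,0.9]]]'; python3 -m pendant '[[[0,0,0],[0,0,0.8]],[[0,0,0],[0,0,0.6]],[[0,0,0],[0,0,0.25]],[[0,0,0],[0,0,0]],[[0,0,0],[0,0,0]],[[0,0,0],[0,0,0]]]'; python3 - <<'E'
from h import *
to([.5657,-.004,.157],26.8)
A=np.array([.5657,-.004])
for c in("scene","top","wrist"):
    g=get_image(c);P=cloud(g);ok=g["range_z"]>0
    for n in("pot","eraser","front","ticket"):
        for d in landmark_of(c,n)[:2]:
            p=np.array(d["point"]);print(c,n,round(d["conf"],2),p.round(3),np.degrees(np.arctan2(p[1]-A[1],p[0]-A[0])).round(1))
    # round pots/square pot rims
    r=np.hypot(*(P[...,:2]-A).transpose(2,0,1)); m=ok&(r<.13)&(r>.04)&(P[...,2]>.060)&(P[...,2]<.068)
    th=np.degrees(np.arctan2(P[...,1]-A[1],P[...,0]-A[0])); m&=abs(th-27)<35
    if m.sum()>10: print("rim",cv2.minAreaRect((P[m][:,:2]*1000).astype(np.float32)),m.sum())
    if c=="scene": cv2.imwrite("pics/s4.png",cv2.resize(g["img"][150:330,220:440],None,fx=3.3,fy=3.3,interpolation=2))
    if c=="wrist": cv2.imwrite("pics/w4.png",g["img"])
E
```

```text
time_s: 12.42
position: [0.5661, -0.0039, 0.1577]
tool_rot: [[-0.575, 0.818, 0.002], [0.818, 0.575, -0.0], [-0.001, 0.002, -1.0]]
ft_force: [-0.7, 1.2, 6.3]
grip_width: 0.0132
gripper_force: 60.2
time_s: 13.18
position: [0.5661, -0.0038, 0.1577]
tool_rot: [[-0.454, 0.891, 0.002], [0.891, 0.454, -0.0], [-0.001, 0.002, -1.0]]
ft_force: [0.7, 1.0, 6.0]
grip_width: 0.0128
gripper_force: 60.3
t 13.175 pos [ 0.5661 -0.0038  0.1577] yaw 26.99 q [-12.4  26.9  78.7   0.   74.2 -39.4] F [0.7 1.  6. ] w 0.0128
shift [ 0.    -0.01   0.017] turn z 0.038536915429366304
scene pot 0.58 [0.638 0.032 0.02 ] 26.8
scene eraser 0.51 [0.636 0.028 0.039] 24.5
scene eraser 0.25 [ 0.757 -0.077 -0.   ] -20.8
rim ((636.4149169921875, 32.15415573120117), (62.48695755004883, 58.70397186279297), 25.679826736450195) 150
top pot 0.96 [0.635 0.033 0.018] 28.3
wrist pot 0.66 [0.641 0.032 0.023] 25.3
wrist pot 0.56 [ 0.757 -0.072 -0.002] -19.6
wrist eraser 0.92 [0.628 0.027 0.038] 26.7
rim ((637.0523681640625, 31.866336822509766), (60.68067932128906, 60.49851989746094), 26.902015686035156) 1400
```

View pics/s4.png

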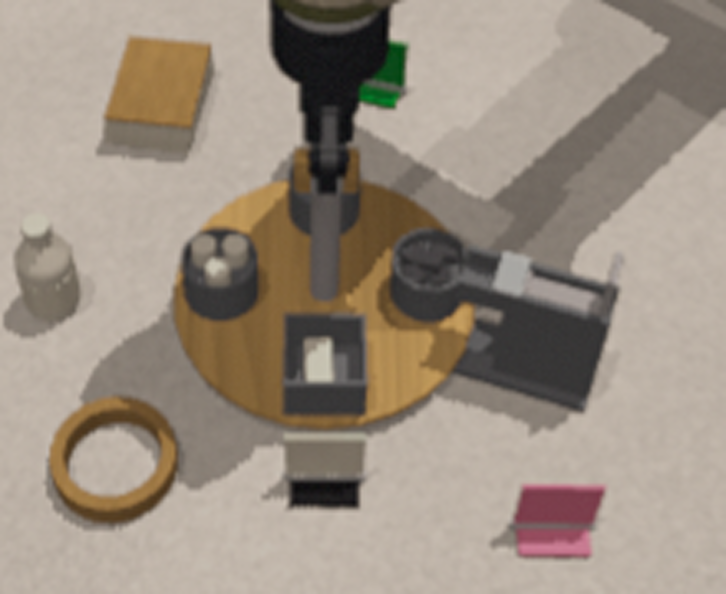

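View pics/w4.png

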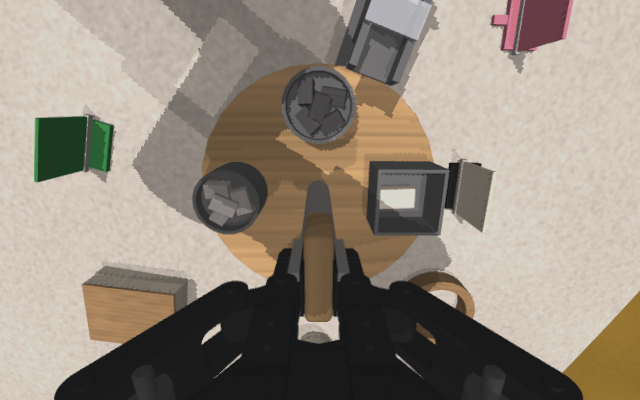

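The square pot, with the eraser in it, faces the card squarely: pot at (325,365) and card at (325,455) in the scene crop. The rim fit from the wrist camera gives 26.9°, against about 26.8° for the ticket. The fingers hold the bar at 60 N and nothing else has moved.

```bash
python3 -c "
from rig import *
print(close_job())"
```

```text
the job is handed in; nothing more can be done
None
```

The job is handed in: the eraser is in the square pot, the pot is centred behind the cream ticket to within about 1° by my measurement, and the gripper is still holding the carousel; the tape roll, glue bottle and notepads were not touched.

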